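# Close the sample carton's two flaps in order

### The arm

A 7-joint arm with a two-finger parallel gripper is mounted at the origin on a cart in front of the work surface, level with it; the furniture and walls round the work are solid. World frame = base frame: x ahead of the robot, y to its left, z up, the work surface at z = 0. Lengths are in m, angles in rad, forces in N, time in s.
With the tool pointing down it reaches from about 0.4 to 0.85 m from the base axis. Payload 10.4 kg.
Tool frame: the origin (TCP) lies on the centre line of the jaws, within the pads' length; the fingertips stand 22 mm ahead of it and the grasp point (between the pads) lies 3 mm ahead of it; z points along the fingers, y is the line along which they close (so a half turn about z gives the same grasp; the last joint's range is limited). The gripper opens to 87 mm and grips with 3 to 60 N. Pads are 19 mm wide; open, the fingers measure 117 mm over their backs; the gripper's body (75 mm by 190 mm) begins 51 mm behind the grasp point.
Start: joints at [-1.289, 0.332, -0.065, 1.46, 0.022, 1.35, -0.088], TCP at [0.188, 0.596, 0.245] pointing down, gripper open.
Joint ranges: [-2.6, 2.6], [-0.5, 2.12], [-1.47, 1.34], [0.16, 2.42], [-1.27, 4.41], [0.06, 2.06], [-2.6, 2.6]. Speed limits (rad/s): [2.22, 2.22, 2.79, 2.79, 3.14, 3.14, 3.14].

### API

Orientations are given as a unit quaternion [x, y, z, w].
In Python, from bench import r gives the robot as it stands.
- The arm moves only by the tool jog_arm, called by a JSON object that holds its "op" and its "data", one argument or row to a line. Schema: {"type":"object","properties":{"deltas":{"type":"array","items":{"type":"array","items":{"type":"array","items":{"type":"number"},"minItems":5,"maxItems":5},"minItems":1,"maxItems":12},"minItems":1,"maxItems":1},"clamp_n":{"type":"number"},"only":{"type":"string"},"quiet":{"type":"boolean"},"lines":{"type":"string"}},"required":["deltas"],"additionalProperties":false}. deltas is a list that holds a single list of rows (three levels of brackets), with 1 to 12 rows, each of 5 numbers: dx, dy, dz in m, then a turn about the tool's z in rad, then the finger opening in m; each row is the pose to reach, as a shift and turn from the pose commanded when the call began, along the tool's axes at that moment; what a row does not reach only later rows make up. A row lasts 1/10 s, in which the tool goes at most 0.05 m and 0.15 rad, less where a joint would pass 70% of its speed; a pose out of reach is approached as far as the arm can. The fingers move at their own pace and stop on an object; clamp_n is the grip in N (left out, the last holds). Time passes only in rows, so rows that do not move let the fingers close. The tool returns the time, the measured TCP pose, the force, the opening and the grip force at its end. only (a regular expression) keeps the lines of the reply that match it, lines (a string "A,B") keeps lines A to B, and quiet returns only ok. Input that does not fit is refused with a message, and nothing moves.
- r.read_state(): the state, without advancing time (a new reading comes with each control period).
- r.camera(name): name is "scene" or "top" or "wrist"; returns a dict with "img" (400x640x3 uint8, red, green, blue), "fx", "fy", "cx", "cy" (pixels), "pose" (4x4, takes a point from camera to world coordinates). Camera axes: x right, y down, z forward; pixel columns grow to the right and rows downward; lengths in m; the calibration is good to about 2 mm. A picture is of the moment at which its call begins. There is no depth.
- r.close_job(): hands the job in; it is judged then, once.
The state is a dict: "time": time; "joint_positions": joint angles; "joint_vel": joint speeds; "joint_torque": joint torques, N m; "ee_pos": TCP position; "eef_rot": TCP orientation; "ft_force": force on the tool from outside, world axes, zero at the start; "torque": the same for the moment, N m; "width": finger opening in m; "grip_force": force on a finger pad.
Only numpy, scipy, OpenCV 4.12 (cv2) and the standard library are available. Lean on these libraries where they do the work, as an engineer would, in place of code of your own. Each camera call takes 0.05 s, during which the arm holds its last target. There are 200 camera calls.

### The job

Close the open cardboard carton that holds the two serum bottles: fold its narrow flap down flat first, then fold the wide flap down flat on top of it. Leave both flaps lying closed.

Things in the scene. Friction and masses are not known exactly. Their poses are not given: they have to be found in the camera images.
- carton: Open brown cardboard carton with two bottles in it, 130 (its x) x 150 (y) x 120 mm high; the smaller carton on the bench is shut already. Does not slide. Origin: centre of its underside on the bench, z up. Its two end flaps (+y, -y) are folded in and fixed. Flaps still open are hinged on the edges along its y: narrow flap on the -x side, wide flap on the +x side; any side may face the robot.
- narrow_flap (a joint): Angle of the narrow flap (55 mm crease to free edge, 148 along the crease, 4 thick). Crease along carton y at x -65, z 116 mm. 0 = flat, covering x -65 to -10, top face z 120; 1.57 upright; more = leaning outward (-x). Starts 1.5 to 1.87. It stays at any angle where it is left, no spring-back; under 1 N at its edge moves it.
- wide_flap (a joint): Angle of the wide flap (95 mm crease to free edge, 148 along the crease, 4 thick). Crease along carton y at x +65, z 120.5 mm. 0 = flat, covering x +65 to -30, top face z 124.5, 20 mm over the narrow flap; 1.57 upright; more = leaning outward (+x). Starts 1.66 to 1.87. Stays where it is left. Closed first, it blocks the narrow flap.

How it is judged:
By the outcome, as a careful person would: the job done as asked, in the order asked, and still so for the second after the job is handed in, with the robot touching nothing.
It also fails if it takes over 40 s, if anything falls off the work surface, if the arm or the gripper's body presses on something with over 40 N, if the wrist force passes 120 N, or if a joint passes its speed limit or range.

## Working session

There is one attempt and no reset: what is moved stays moved. The work goes in short steps, Python scripts to look and compute and a tool call to move; the robot and the scene stay as the last step left them, time stands still between calls to the robot, and variables do not carry over. Pictures are saved under pics/ and viewed, at most 10 in all, crops included, and the job is handed in when it is done.

```bash
ls; mkdir -p pics; python3 - <<'E'
from bench import r
import cv2,numpy as np
s=r.read_state();print(s['time'],s['ee_pos'],s['eef_rot'],s['width'])
for n in['scene','top']:
    c=r.camera(n);cv2.imwrite(f'pics/{n}0.png',c['img'][:,:,::-1]);print(n,c['fx'],c['fy'],c['cx'],c['cy'],np.round(c['pose'],4).tolist())
E
```

```text
bench.py
pics
0.0 [0.18746459 0.59584942 0.2437406 ] [ 1.51782787e-01  9.88413617e-01 -7.08694626e-04 -6.82677315e-05] 0.08713937107200316
scene 377.0835281433544 377.0835281433544 321.2687722035353 200.1106205348526 [[0.8019, -0.3977, 0.4459, 0.2185], [-0.5974, -0.5224, 0.6084, -0.528], [-0.009, -0.7542, -0.6566, 0.6517], [0.0, 0.0, 0.0, 1.0]]
top 517.2276437851305 517.2276437851305 320.71247474332245 205.88234580028475 [[-0.0146, -0.9965, 0.0819, 0.5025], [-0.9997, 0.0128, -0.0222, 0.0228], [0.0211, -0.0822, -0.9964, 0.963], [0.0, 0.0, 0.0, 1.0]]
```

View pics/scene0.png

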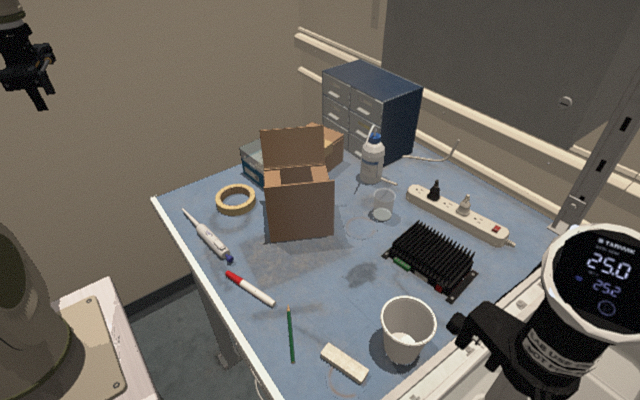

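View pics/top0.png

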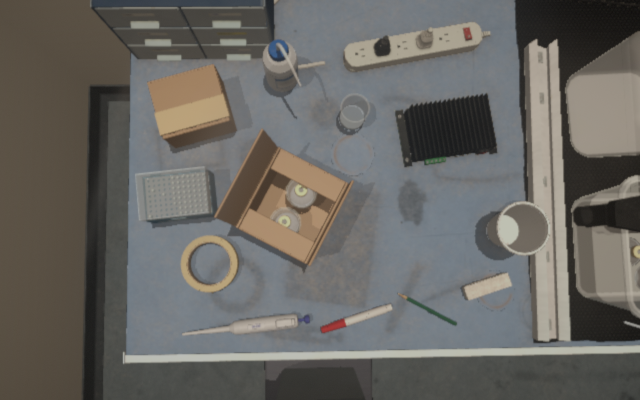

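```bash
python3 - <<'E'
import cv2
a=cv2.imread('pics/top0.png')[115:280,200:370];cv2.imwrite('pics/topc.png',cv2.resize(a,None,fx=3.5,fy=3.5,interpolation=2))
a=cv2.imread('pics/scene0.png')[110:250,230:370];cv2.imwrite('pics/scenec.png',cv2.resize(a,None,fx=4,fy=4,interpolation=2))
E
```

```text
(no output)
```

View pics/topc.png

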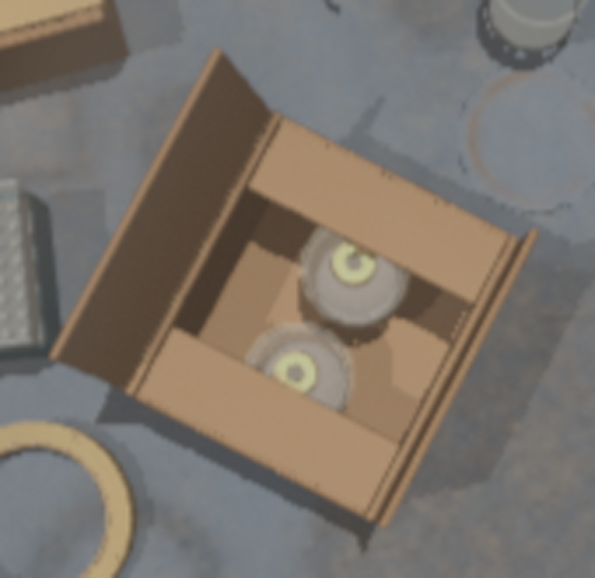

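View pics/scenec.png

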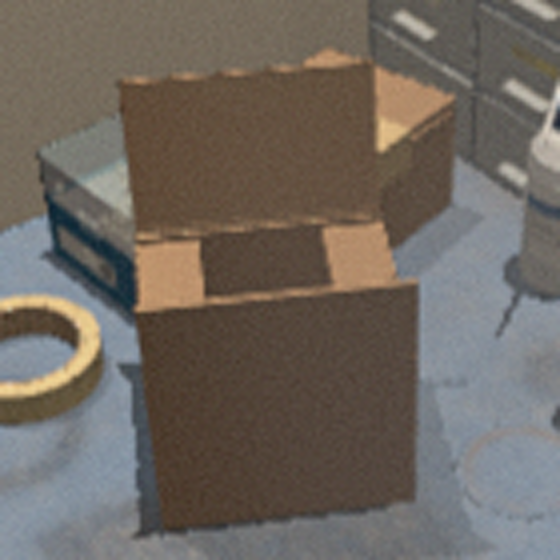

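```bash
cat > h.py <<'E'
import numpy as np
from scipy.optimize import least_squares
from scipy.spatial.transform import Rotation as R
def flap(side,ang,L,z,y,t=0.004):
    # point on free edge, top/outer face & inner face handled as mid
    h=np.array([side*.065,y,z]); return h+L*np.array([-side*np.cos(ang),0,np.sin(ang)])
def world(p,q): # q=x,y,yaw
    c,s=np.cos(q[2]),np.sin(q[2]); return np.array([q[0]+c*p[0]-s*p[1],q[1]+s*p[0]+c*p[1],p[2]])
def proj(c,P):
    T=np.linalg.inv(c['pose']);p=T[:3,:3]@P+T[:3,3];return np.array([c['fx']*p[0]/p[2]+c['cx'],c['fy']*p[1]/p[2]+c['cy']])
E
python3 - <<'E'
from h import *
from bench import r
T=r.camera('top');S=r.camera('scene')
t=lambda u,v:np.array([200+u/3.5,115+v/3.5])
s=lambda u,v:np.array([230+u/4,110+v/4])
def pts(q):
    N=lambda y:flap(-1,q[3],.055,.118,y);W=lambda y:flap(1,q[4],.095,.1225,y)
    return [(T,np.array([.065,-.075,.12]),t(278,117)),(T,np.array([.065,.075,.12]),t(133,395)),
     (T,N(-.074),t(535,232)),(T,N(.074),t(385,522)),(T,W(-.074),t(218,52)),(T,W(.074),t(55,355)),
     (S,N(-.074),s(415,285)),(S,N(.074),s(137,310)),(S,W(-.074),s(375,65)),(S,W(.074),s(120,82)),
     (S,np.array([-.065,-.075,0]),s(415,498)),(S,np.array([-.065,.075,0]),s(163,530))]
f=lambda q:np.concatenate([proj(c,world(p,q))-m for c,p,m in pts(q)])
o=least_squares(f,[.5,.05,1.1,1.6,1.75],loss='soft_l1')
print(o.x);print(np.round(f(o.x).reshape(-1,2),1).tolist());q=o.x
for p in[(-.065,0,.12),(.065,0,.12)]:print(world(np.array(p),q))
print(world(flap(-1,q[3],.055,.118,0),q),world(flap(1,q[4],.095,.1225,0),q))
s_=r.read_state();print(R.from_quat(s_['eef_rot']).as_matrix().round(3).tolist(),s_['time'])
E
```

{"op": "jog_arm", "data": {
  "deltas": [
    [[0, 0, -0.05, 0, 0], [-0.03, -0.03, -0.06, 0.15, 0], [-0.07, -0.07, -0.06, 0.3, 0], [-0.1, -0.1, -0.06, 0.45, 0], [-0.13, -0.13, -0.06, 0.6, 0], [-0.17, -0.17, -0.06, 0.75, 0], [-0.2, -0.2, -0.06, 0.9, 0], [-0.23, -0.23, -0.06, 1.05, 0], [-0.27, -0.27, -0.06, 1.2, 0], [-0.3, -0.3, -0.06, 1.3, 0], [-0.33, -0.33, -0.06, 1.3, 0], [-0.33, -0.33, -0.06, 1.3, 0]]
  ],
  "clamp_n": 10
}}

```text
time: 1.4
ee_pos: [0.4057, 0.177, 0.3049]
eef_rot: [0.722, 0.692, 0.0, 0.0]
ft_force: [-0.7, 1.2, 0.7]
width: 0.0028
grip_force: 0.0
```

```bash
cat > m.py <<'E'
from h import *
from bench import r
import sys
q=[.573,.0475,1.0816]
s=r.read_state();M=R.from_quat(s['eef_rot']).as_matrix();tip=s['ee_pos']+.022*M[:,2]
c,sn=np.cos(q[2]),np.sin(q[2]);A=np.array([[c,-sn,0],[sn,c,0],[0,0,1]])
print('t',s['time'],'tip in carton mm',(1e3*A.T@(tip-[q[0],q[1],0])).round(1),'tool axes in carton\n',(A.T@M).round(3),'F carton',(A.T@s['ft_force']).round(1),'w',round(s['width'],3))
for a in sys.argv[1:]:
    g=A@np.array(eval(a))/1e3+[q[0],q[1],0]; print(a,'tool shift',(M.T@(g-tip)).round(4))
y=A.T@M[:,1]; print('turn to align',np.arctan2(y[0],-y[1]) , np.arctan2(-y[0],y[1]),s['joint_positions'].round(2) if hasattr(s['joint_positions'],'round') else s['joint_positions'])
E
python3 m.py -115,0,280
```

```text
t 1.4 tip in carton mm [ 35.7 208.6 282.9] tool axes in carton
 [[ 0.902  0.432  0.001]
 [ 0.432 -0.902 -0.001]
 [ 0.     0.001 -1.   ]] F carton [0.7 1.2 0.7] w 0.003
-115,0,280 tool shift [-0.226  0.123  0.003]
turn to align 0.4465370515636617 -2.6950556020261316 [-0.89 -0.13  0.34  1.83  0.04  1.43 -0.6 ]
```

{"op": "jog_arm", "data": {
  "deltas": [
    [[-0.04, 0.02, 0, 0.15, 0], [-0.08, 0.04, 0, 0.3, 0], [-0.12, 0.06, 0, 0.447, 0], [-0.16, 0.09, 0, 0.447, 0], [-0.2, 0.11, 0, 0.447, 0], [-0.226, 0.123, 0.003, 0.447, 0], [-0.226, 0.123, 0.003, 0.447, 0], [-0.226, 0.123, 0.003, 0.447, 0]]
  ]
}}

```text
time: 2.2
ee_pos: [0.5185, -0.0474, 0.3012]
eef_rot: [0.855, 0.518, -0.0, -0.0]
ft_force: [-0.3, 0.8, 0.4]
width: 0.0005
grip_force: 0.0
```

```bash
python3 m.py -115,0,158; python3 - <<'E'
from bench import r
import cv2
cv2.imwrite('pics/s1.png',r.camera('scene')['img'][:,:,::-1])
E
```

```text
t 2.2 tip in carton mm [-109.4    3.5  279.2] tool axes in carton
 [[ 1.     0.008 -0.   ]
 [ 0.008 -1.     0.001]
 [-0.    -0.001 -1.   ]] F carton [0.6 0.6 0.4] w 0.0
-115,0,158 tool shift [-0.0056  0.0036  0.1212]
turn to align 0.007559435655364294 -3.134033217934429 [-0.62  0.06  0.66  1.68 -0.04  1.42 -0.44]
```

View pics/s1.png

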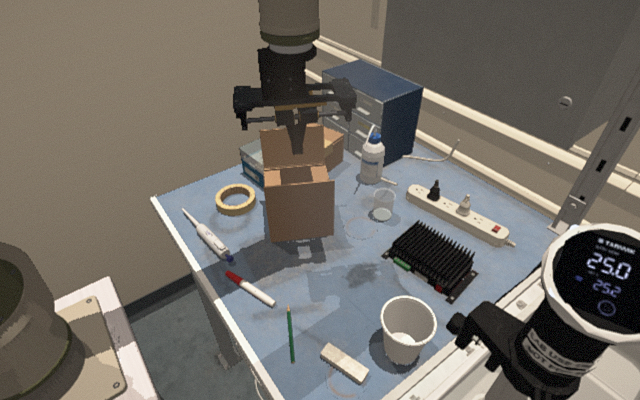

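The gripper (fingertips near pixel 297,150) is aligned with the crease and clear in front of the carton. I'll go down outside the narrow flap.

{"op": "jog_arm", "data": {
  "deltas": [
    [[0, 0, 0.04, 0, 0], [0, 0, 0.08, 0, 0], [0, 0, 0.122, 0, 0], [0, 0, 0.122, 0, 0], [0, 0, 0.122, 0, 0]]
  ]
}}

```text
time: 2.75
ee_pos: [0.5186, -0.0466, 0.1805]
eef_rot: [0.855, 0.519, -0.0, -0.0]
ft_force: [-0.1, -0.5, 0.7]
width: 0.0005
grip_force: 0.0
```

```bash
python3 m.py -76,0,158 -44,0,140
```

```text
t 2.75 tip in carton mm [-108.6    3.8  158.5] tool axes in carton
 [[ 1.     0.01  -0.   ]
 [ 0.01  -1.     0.001]
 [-0.    -0.001 -1.   ]] F carton [-0.5 -0.1  0.7] w 0.0
-76,0,158 tool shift [0.0326 0.0042 0.0005]
-44,0,140 tool shift [0.0646 0.0045 0.0185]
turn to align 0.009750764914713115 -3.1318418886750803 [-0.59  0.16  0.66  1.85 -0.11  1.17 -0.38]
```

{"op": "jog_arm", "data": {
  "deltas": [
    [[0.02, 0, 0, 0, 0], [0.034, 0, 0, 0, 0], [0.048, 0, 0.002, 0, 0], [0.055, 0, 0.005, 0, 0], [0.061, 0, 0.0085, 0, 0], [0.067, 0, 0.014, 0, 0], [0.071, 0, 0.019, 0, 0], [0.075, 0, 0.025, 0, 0], [0.077, 0, 0.031, 0, 0], [0.079, 0, 0.037, 0, 0], [0.079, 0, 0.037, 0, 0]]
  ]
}}

```text
time: 3.85
ee_pos: [0.5549, 0.022, 0.1424]
eef_rot: [0.855, 0.518, -0.0, -0.0]
ft_force: [-1.1, -0.9, 4.6]
width: 0.0005
grip_force: 1.8
```

```bash
python3 m.py -30,0,120; python3 - <<'E'
from bench import r
import cv2
cv2.imwrite('pics/s2.png',cv2.resize(r.camera('scene')['img'][60:260,200:400,::-1],None,fx=3,fy=3))
E
```

```text
t 3.85 tip in carton mm [-31.    4.  120.4] tool axes in carton
 [[ 1.     0.008 -0.001]
 [ 0.008 -1.     0.001]
 [-0.001 -0.001 -1.   ]] F carton [-1.3  0.5  4.6] w 0.001
-30,0,120 tool shift [0.001  0.004  0.0004]
turn to align 0.007712167270386779 -3.1338804863194065 [-0.64  0.29  0.6   1.8  -0.18  1.11 -0.45]
```

View pics/s2.png

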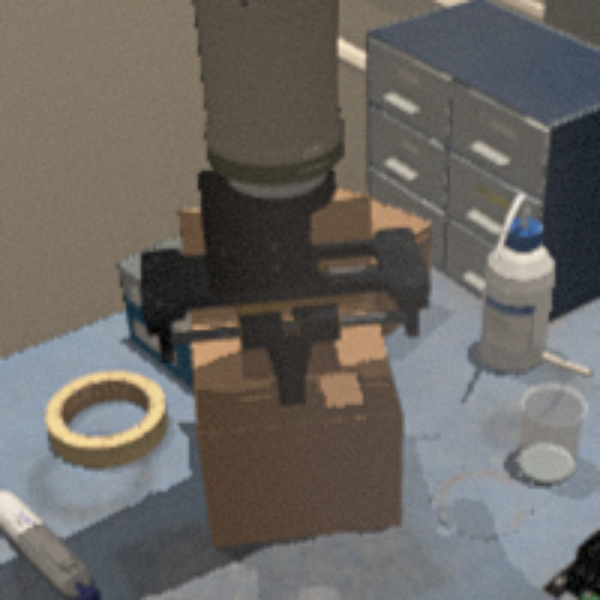

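The narrow flap lies flat under the tip (pixel 290,400 in the crop) with light contact. I'll press a little more, then lift and cross over the wide flap.

{"op": "jog_arm", "data": {
  "deltas": [
    [[0, 0, 0.002, 0, 0], [0, 0, 0.002, 0, 0], [0, 0, -0.04, 0, 0], [0, 0, -0.09, 0, 0], [0, 0, -0.14, 0, 0], [0, 0, -0.15, 0, 0], [0.04, 0.004, -0.15, 0, 0], [0.08, 0.004, -0.15, 0, 0], [0.12, 0.004, -0.15, 0, 0], [0.165, 0.004, -0.15, 0, 0], [0.165, 0.004, -0.15, 0, 0], [0.165, 0.004, -0.15, 0, 0]]
  ]
}}

```text
time: 5.1
ee_pos: [0.6348, 0.1678, 0.2905]
eef_rot: [0.855, 0.519, -0.001, 0.0]
ft_force: [-0.7, -0.3, 0.3]
width: 0.0002
grip_force: 0.0
```

```bash
python3 m.py 130,0,186; python3 - <<'E'
from bench import r
import cv2
cv2.imwrite('pics/s3.png',cv2.resize(r.camera('scene')['img'][60:260,200:400,::-1],None,fx=3,fy=3))
E
```

```text
t 5.1 tip in carton mm [135.2   2.  268.5] tool axes in carton
 [[ 1.     0.01  -0.002]
 [ 0.01  -1.     0.001]
 [-0.002 -0.001 -1.   ]] F carton [-0.6  0.5  0.3] w 0.0
130,0,186 tool shift [-0.005   0.002   0.0825]
turn to align 0.009869065593378405 -3.1317235879964147 [-0.73  0.42  0.57  1.32 -0.22  1.47 -0.66]
```

View pics/s3.png

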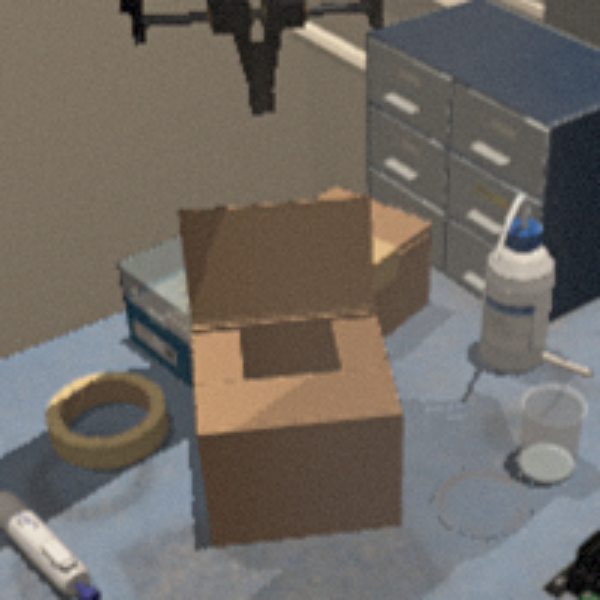

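The narrow flap is flat (its edge runs from 200,385 to 390,375) and the wide flap is still up. I'll go down behind the wide flap.

{"op": "jog_arm", "data": {
  "deltas": [
    [[0, 0, 0.04, 0, 0], [0, 0, 0.083, 0, 0], [0, 0, 0.083, 0, 0], [0, 0, 0.083, 0, 0]]
  ]
}}

```text
time: 5.55
ee_pos: [0.6349, 0.1658, 0.2105]
eef_rot: [0.856, 0.518, -0.0, -0.0]
ft_force: [1.0, -0.2, 1.4]
width: 0.0008
grip_force: 0.0
```

```bash
python3 m.py 76,0,187 9,0,124
```

```text
t 5.55 tip in carton mm [133.5   1.  188.5] tool axes in carton
 [[ 1.     0.007 -0.   ]
 [ 0.007 -1.     0.   ]
 [-0.    -0.    -1.   ]] F carton [ 0.3 -0.9  1.4] w 0.001
76,0,187 tool shift [-0.0575  0.0006  0.0015]
9,0,124 tool shift [-0.1244  0.0002  0.0645]
turn to align 0.0068107726824005585 -3.1347818809073926 [-0.72  0.46  0.55  1.44 -0.24  1.31 -0.64]
```

{"op": "jog_arm", "data": {
  "deltas": [
    [[-0.025, 0, 0.001, 0, 0], [-0.045, 0, 0.001, 0, 0], [-0.06, 0, 0.001, 0, 0], [-0.08, 0, 0.003, 0, 0], [-0.092, 0, 0.008, 0, 0], [-0.102, 0, 0.014, 0, 0], [-0.111, 0, 0.022, 0, 0], [-0.118, 0, 0.031, 0, 0], [-0.124, 0, 0.042, 0, 0], [-0.127, 0, 0.053, 0, 0], [-0.128, 0, 0.062, 0, 0], [-0.128, 0, 0.062, 0, 0]]
  ]
}}

```text
time: 6.75
ee_pos: [0.5756, 0.0531, 0.1471]
eef_rot: [0.855, 0.518, -0.0, -0.0]
ft_force: [0.8, -0.0, 0.7]
width: 0.0004
grip_force: 0.0
```

```bash
python3 m.py 9,0,124.5
```

```text
t 6.75 tip in carton mm [  6.1   0.3 125.1] tool axes in carton
 [[ 1.     0.008 -0.001]
 [ 0.008 -1.     0.001]
 [-0.001 -0.001 -1.   ]] F carton [ 0.4 -0.7  0.7] w 0.0
9,0,124.5 tool shift [0.0029 0.0003 0.0006]
turn to align 0.008009388920970893 -3.133583264668822 [-0.66  0.34  0.59  1.74 -0.2   1.13 -0.49]
```

Next I press lightly until there is contact.

{"op": "jog_arm", "data": {
  "deltas": [
    [[0, 0, 0.002, 0, 0], [-0.01, 0, 0.003, 0, 0], [-0.01, 0, 0.003, 0, 0]]
  ]
}}

```text
time: 7.05
ee_pos: [0.5732, 0.0464, 0.1465]
eef_rot: [0.855, 0.519, 0.003, -0.0]
ft_force: [0.4, 5.0, 15.8]
width: 0.0004
grip_force: 7.8
```

```bash
python3 m.py | head -1 ; python3 m.py | grep F
```

```text
t 7.05 tip in carton mm [ -0.7  -0.8 124.5] tool axes in carton
 [ 0.006  0.003 -1.   ]] F carton [ 4.6  2.  15.8] w 0.0
```

Contact is firm at z 124.5, which is the expected top face. I'll lift off and check.

{"op": "jog_arm", "data": {
  "deltas": [
    [[0, 0, -0.02, 0, 0], [0, 0, -0.06, 0, 0], [0, 0, -0.11, 0, 0], [0, 0, -0.16, 0, 0], [0, 0, -0.16, 0, 0], [0, 0, -0.16, 0, 0]]
  ]
}}

```text
time: 7.65
ee_pos: [0.5716, 0.0448, 0.3049]
eef_rot: [0.855, 0.519, 0.001, 0.0]
ft_force: [-0.1, -0.1, -0.1]
width: 0.0005
grip_force: 0.0
```

```bash
python3 - <<'E'
from bench import r
import cv2,numpy as np
a=r.camera('scene')['img'][100:260,220:370,::-1];b=r.camera('top')['img'][115:275,200:350,::-1]
cv2.imwrite('pics/s4.png',cv2.resize(np.hstack([a,b]),None,fx=2.6,fy=2.6))
E
```

```text
(no output)
```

View pics/s4.png

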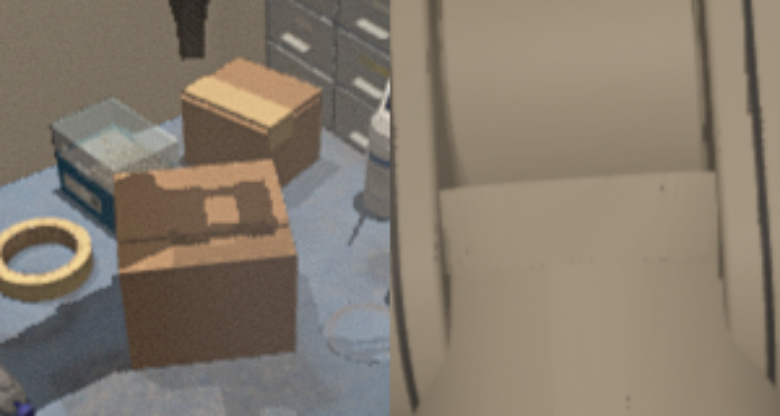

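The scene view shows the wide flap flat (its free edge runs from 118,245 to 288,228), with the narrow flap's strip showing beneath it. The arm is clear of everything. The top view is blocked by the arm.

```bash
python3 -c "
from bench import r
print(r.close_job())"
```

```text
the job is handed in; nothing more can be done
None
```

I closed the carton, narrow flap first and then the wide flap flat on top of it, and handed the job in at about 7.7 s with the arm clear; no verdict was returned.

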